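# Populate the rail of a small control panel

### The job

Fit the four loose modules onto the rail of the panel plate in the order the current runs: the main switch right beside the incoming terminals, on their inner side, then the circuit breaker, the power supply and, last, the plug-in relay. Drop each fully down over the rail so that it sits level and straight, each close up to the one before it: they need not touch, but leave no gap of a centimetre or more. Leave the multimeter, the tape measure and the screwdriver where they are.

Things in the scene. Friction and masses are not known exactly. Their poses are not given: they have to be found in the camera images.
- rail_mid (a point): Bright top-hat rail 35 mm wide, 280 long, on a fixed grey plate 130 x 300 x 3 mm. Point: middle of the rail's top face, 18 mm above the table; x across the rail, y along it. Each module has a channel along its y underneath, 38 mm wide (46 at the mouth), 12 deep, that drops straight down over the rail; nothing snaps. Seated, its underside is 12 mm below the rail's top.
- terminals_mid (a point): Incoming terminals, clamped on the rail near one end (either end): grey group of three screw terminals, 36 mm along the rail, 56 across, standing 32 mm above the rail's top. Point: middle of the group, level with the rail's top; y along the rail.
- bracket_mid (a point): End bracket, clamped on the rail near its other end: narrow grey block 10 mm along the rail, 50 across, standing 28 mm above the rail's top. Point: its middle, level with the rail's top.
- main_switch_nose (a point): Main switch, 180 g: white rail module with one broad black bar toggle (31 mm, standing 12 mm above the nose). 36 mm wide (y), 85 mm long (x) up to shoulders 40 mm above its underside, then a nose 45 mm long (x), full width, from 40 to 70 mm. Grip the nose along x, tips above the shoulders. Point: nose centre, 55 mm above the underside; z up. Either way round will do.
- breaker_nose (a point): Circuit breaker, 110 g: the narrowest white rail module, one small black toggle (standing 12 mm above the nose). 18 mm wide (y), 85 mm long (x) up to shoulders 40 mm above its underside, then a nose 45 mm long (x), full width, from 40 to 70 mm. Grip the nose along x, tips above the shoulders. Point: nose centre, 55 mm above the underside; z up. Either way round will do.
- supply_nose (a point): Power supply, 220 g: the widest white rail module, no toggle, dark vent slots in its face. 54 mm wide (y), 85 mm long (x) up to shoulders 40 mm above its underside, then a nose 45 mm long (x), full width, from 40 to 70 mm. Grip the nose along x, tips above the shoulders. Point: nose centre, 55 mm above the underside; z up. Either way round will do.
- relay_nose (a point): Plug-in relay, 90 g: black socket 28 mm wide (y), 72 long (x), up to 30 mm above its underside; on it a relay block, black below with a frosted clear case above, 40 mm long (x), 27 wide, from 30 to 76 mm. Grip that block along x, tips above the socket. Point: block's middle, 58 mm above the underside; z up. Either way round will do.
- multimeter: Orange and black multimeter lying on the table, 132 x 62 x 41 mm; bystander. Origin at the centre of its underside.
- tape_measure: Yellow tape measure standing on the table, 36 x 74 x 62 mm; bystander. Origin at the centre of its underside.
- screwdriver: Red-handled screwdriver lying on the table near the plate, 29 x 196 x 28 mm; bystander. Origin under its middle, long axis y.

How it is judged:
At the end, for the whole second after the job is handed in: From the terminals inward sit main switch, breaker, supply, relay, under 12 mm between neighbours; each down on the rail within 3 mm, centred across it within 5 mm, upright within 0.06 rad, square to it within 0.17 rad; all at rest (z of main_switch_nose in the frame of rail_mid between 0.04 and 0.046 m and x of main_switch_nose in the frame of rail_mid between -0.005 and 0.005 m and angle between each of main_switch_nose, breaker_nose, supply_nose, relay_nose's own z axis and vertical below 0.06 rad and angle between the y axis of each of main_switch_nose, breaker_nose, supply_nose, relay_nose and the y axis of rail_mid, either way round below 0.17 rad and z of breaker_nose in the frame of rail_mid between 0.04 and 0.046 m and x of breaker_nose in the frame of rail_mid between -0.005 and 0.005 m and z of supply_nose in the frame of rail_mid between 0.04 and 0.046 m and x of supply_nose in the frame of rail_mid between -0.005 and 0.005 m and z of relay_nose in the frame of rail_mid between 0.043 and 0.049 m and x of relay_nose in the frame of rail_mid between -0.005 and 0.005 m and horizontal distance between terminals_mid and main_switch_nose below 0.048 m and horizontal distance between main_switch_nose and breaker_nose below 0.039 m and horizontal distance between breaker_nose and supply_nose below 0.048 m and horizontal distance between supply_nose and relay_nose below 0.053 m and y of main_switch_nose in the frame of rail_mid between -0.1 and 0.1 m and linear speed of each of main_switch, breaker, supply, relay below 0.02 m/s); the robot touches nothing.
It fails at once if the multimeter is shifted by more than 20 mm (distance of multimeter from where it was at the start of the episode above 0.02 m).
It fails at once if the tape measure is shifted by more than 20 mm (distance of tape_measure from where it was at the start of the episode above 0.02 m).
It fails at once if the screwdriver is shifted by more than 20 mm (distance of screwdriver from where it was at the start of the episode above 0.02 m).
It also fails if it takes over 112 s, if anything falls off the work surface, if the arm or the gripper's body presses on something with over 40 N, if the wrist force passes 120 N, or if a joint passes its speed limit or range.

### The arm

A 7-joint arm with a two-finger parallel gripper is mounted at the origin on a cart in front of the work surface, level with it; the furniture and walls round the work are solid. World frame = base frame: x ahead of the robot, y to its left, z up, the work surface at z = 0. Lengths are in m, angles in rad, forces in N, time in s.
With the tool pointing down it reaches from about 0.4 to 0.85 m from the base axis. Payload 4.5 kg.
Tool frame: the origin (TCP) lies midway between the tips of the shut fingers; the grasp point (between the pads) lies 19 mm behind it; z points along the fingers, y is the line along which they close (so a half turn about z gives the same grasp; the last joint's range is limited). The gripper opens to 85 mm and grips with 20 to 120 N. Pads are 22 mm wide; open, the fingers measure 114 mm over their backs; the gripper's body (76 mm by 85 mm) begins 54 mm behind the grasp point. The pads swing forward as they close: fully open they stand 13 mm farther back than shut.
Start: joints at [1.159, 0.689, -0.195, 1.565, 0.157, 0.902, -0.215], TCP at [0.27, -0.564, 0.231] pointing down, gripper open.
Joint ranges: [-3.01, 3.01], [-0.46, 2.08], [-1.47, 1.51], [0.13, 2.56], [-1, 4.14], [0.04, 2.09], [-2.66, 2.66]. Speed limits (rad/s): [2.57, 2.57, 3.14, 3.14, 3.14, 3.14, 3.14].

### API

Orientations are given as a unit quaternion [w, x, y, z].
In Python, from station import env gives the robot as it stands.
- The arm moves only by the shell command python3 -m jog 'ROWS' [FORCE]. ROWS is JSON, one flat list of numbers, 7 for each row, row after row: the opening, from -1 (shut) to 1 (fully open), then the shift along the tool's x, y, z as a fraction of full scale, then the turn, a rotation vector about the tool's x, y, z as a fraction of full scale. A call has 1 to 12 rows; each row is the pose to reach, as a shift and turn from the pose commanded when the call began, along the tool's axes at that moment, turning the shorter way round; what a row does not reach only later rows make up. Full scale, the value 1, is 0.1 m for a shift and 2 pi rad for a turn. A row lasts 1/10 s, in which the tool goes at most 50 mm and 8.59 degrees, less where a joint would pass 70% of its speed; a pose out of reach is approached as far as the arm can. A call with a number of a shift or a turn outside -1 to 1 is refused whole. A call with a gripper value outside its range is refused whole. The fingers move at their own pace and stop on an object; FORCE is the grip in N (left out, the last holds). Time passes only in rows, so rows that repeat a pose let the fingers close. It gives the time, the measured TCP pose, the force, the opening and the grip force at its end, in the units of the state.
- env.get_obs(): the state, without advancing time (a new reading comes with each control period).
- env.grab_frame(name): name is "scene" or "top" or "wrist"; returns a dict with "frame" (400x640x3 uint8, red, green, blue), "camera_matrix" (3x3 intrinsics, pixels), "extrinsics" (4x4, takes a point from camera to world coordinates). Camera axes: x right, y down, z forward; pixel columns grow to the right and rows downward; lengths in m; the calibration is good to about 2 mm. A picture is of the moment at which its call begins. There is no depth.
- env.job_done(): hands the job in; it is judged then, once.
Trained networks look in a picture, given as the dict that the camera call returned (one of the last four; its "shot" number tells which), for a name from the list of things; names that differ only in an ending like _2 or _b are one class to them, and where a whole thing is asked for, a point or a joint stands for the part that bears it (a point fixed in the world has none). Each returns a list of dicts, best first, with "score" (0 to 1); they miss things now and then, are a little off and sometimes report something else, mostly with a low value. They report only what shows in the picture. A call takes as long as a camera call.
- env.look_for(name, picture): "at" ([x, y, z] in m, in world coordinates, good to about 4 mm: the middle of the surface that is visible of it).
- env.spot_point(name, picture): "at" ([x, y, z] in m, in world coordinates, good to about 4 mm: a listed point, or the origin of a listed thing).
The state is a dict: "time": time; "joint_pos": joint angles; "dq": joint speeds; "effort": joint torques, N m; "tool_pos": TCP position; "ee_rot": TCP orientation; "ft_force": force on the tool from outside, world axes, zero at the start; "torque": the same for the moment, N m; "opening": opening from 0.0 (shut) to 1.0 (fully open); "grip_force": force on a finger pad.
Only numpy, scipy, OpenCV 4.12 (cv2) and the standard library are available. Lean on these libraries where they do the work, as an engineer would, in place of code of your own. Each camera call takes 0.05 s, during which the arm holds its last target. There are 200 camera calls.

## Working session

There is one attempt and no reset: what is moved stays moved. The work goes in short steps, Python scripts to look and compute and a shell command to move; the robot and the scene stay as the last step left them, time stands still between calls to the robot, and variables do not carry over. Pictures are saved under pics/ and viewed, at most 14 in all, crops included, and the job is handed in when it is done.

```bash
ls; mkdir -p pics; python3 - <<'E'
from station import env
import cv2,numpy as np
o=env.get_obs();print(o['time'],o['tool_pos'],o['ee_rot'],o['opening'])
names="rail_mid terminals_mid bracket_mid main_switch_nose breaker_nose supply_nose relay_nose multimeter tape_measure screwdriver".split()
for c in("top","scene"):
    p=env.grab_frame(c)
    cv2.imwrite(f"pics/{c}0.png",p["frame"][:,:,::-1])
    print(c,np.round(p["extrinsics"][:3,3],3))
    for n in names:
        print(n,[(np.round(d["at"],3).tolist(),round(d["score"],2)) for d in env.spot_point(n,p)[:2]])
E
```

```text
pics
0.0 [ 0.26912595 -0.56334808  0.23045601] [-9.13187096e-04  9.75255187e-01  2.21080100e-01 -2.75261642e-04] 1.0014832868056234
top [ 0.304 -0.086  1.247]
rail_mid [([0.527, 0.133, 0.018], 0.69), ([0.578, -0.264, 0.055], 0.54)]
terminals_mid [([0.535, 0.016, 0.018], 0.61)]
bracket_mid [([0.526, 0.251, 0.016], 0.54)]
main_switch_nose [([0.607, -0.149, 0.052], 0.81)]
breaker_nose [([0.362, 0.188, 0.001], 0.51), ([0.58, -0.265, 0.055], 0.47)]
supply_nose [([0.455, -0.137, 0.054], 0.6)]
relay_nose [([0.448, -0.293, 0.054], 0.68), ([0.526, 0.249, 0.015], 0.55)]
multimeter [([0.448, -0.293, 0.057], 0.62), ([0.564, -0.486, -0.0], 0.61)]
tape_measure [([0.495, -0.39, 0.0], 0.81)]
screwdriver [([0.363, 0.185, 0.001], 0.54)]
scene [-0.019  0.689  0.508]
rail_mid [([0.53, 0.136, 0.019], 0.63)]
terminals_mid [([0.532, 0.024, 0.022], 0.68)]
bracket_mid [([0.529, 0.251, 0.018], 0.82)]
main_switch_nose [([0.603, -0.141, 0.056], 0.91)]
breaker_nose [([0.581, -0.265, 0.057], 0.74)]
supply_nose [([0.453, -0.139, 0.056], 0.89)]
relay_nose []
multimeter [([0.568, -0.486, -0.001], 0.8), ([0.531, 0.137, 0.017], 0.25)]
tape_measure [([0.501, -0.392, -0.004], 0.56)]
screwdriver [([0.361, 0.187, 0.001], 0.89)]
```

View pics/top0.png

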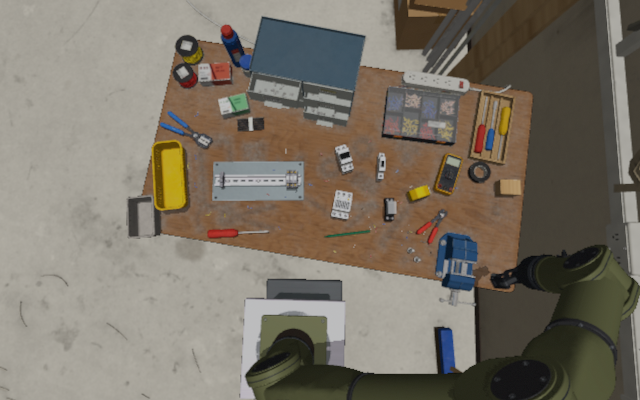

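View pics/scene0.png

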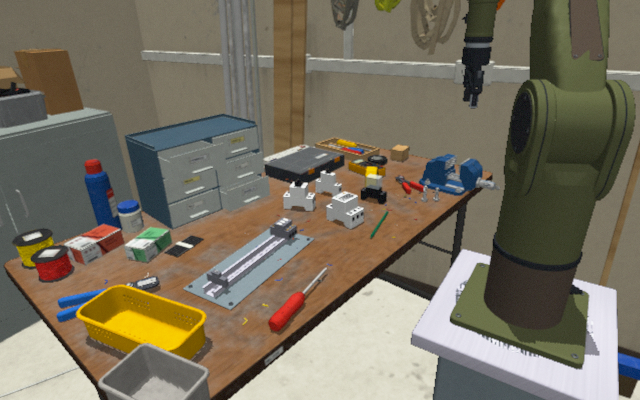

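```bash
cat >h.py <<'E'
from station import env
import cv2,numpy as np
from scipy.spatial.transform import Rotation as Ro
names="rail_mid terminals_mid bracket_mid main_switch_nose breaker_nose supply_nose relay_nose".split()
def down(deg):  # tool x at heading deg in world, z down
    a=np.radians(deg); return Ro.from_matrix(np.array([[np.cos(a),np.sin(a),0],[np.sin(a),-np.cos(a),0],[0,0,-1]]))
def cur():
    o=env.get_obs(); q=o['ee_rot']; return np.array(o['tool_pos']),Ro.from_quat([q[1],q[2],q[3],q[0]])
def plan(pts,deg=90):
    """turn first, then shifts between points, in full-scale tool units after the turn"""
    p,R=cur(); T=down(deg)
    print('turn',np.round((R.inv()*T).as_rotvec()/(2*np.pi),4),'from',np.round(p,4))
    for t in pts:
        print(t,'shift',np.round(T.inv().apply(np.array(t)-p)/0.1,3)); p=np.array(t)
def snap(cam,fn,find=()):
    p=env.grab_frame(cam); cv2.imwrite(f"pics/{fn}.png",p["frame"][:,:,::-1])
    np.savez(f"pics/{fn}.npz",K=p["camera_matrix"],E=p["extrinsics"])
    for n in find: print(n,[(np.round(d["at"],4).tolist(),round(d["score"],2)) for d in env.spot_point(n,p)[:2]])
def px2w(fn,uv,z):
    d=np.load(f"pics/{fn}.npz"); K,E=d["K"],d["E"]
    r=(E[:3,:3]@np.linalg.inv(K)@np.c_[np.array(uv,float),np.ones(len(uv))].T).T; c=E[:3,3]
    return c+r*((z-c[2])/r[:,2])[:,None]
E
python3 - <<'E'
from h import *
plan([(.40,-.45,.34),(.50,-.3,.34),(.5,-.2,.34)])
E
```

```text
turn [ 0.      0.     -0.1791] from [ 0.2695 -0.5639  0.2313]
(0.4, -0.45, 0.34) shift [ 1.139  1.305 -1.087]
(0.5, -0.3, 0.34) shift [1.5 1.  0. ]
(0.5, -0.2, 0.34) shift [1. 0. 0.]
```

```bash
python3 -m jog '[1,0,0,-1,0,0,-0.179,1,0,0,-1,0,0,-0.179,1,0,0,-1,0,0,-0.179,1,0,0,-1,0,0,-0.179,1,0,0,-1,0,0,-0.179,1,0,0,-1,0,0,-0.179,1,0,0,-1,0,0,-0.179,1,0,0,-1,0,0,-0.179,1,0,0,-1,0,0,-0.179]' 60
for i in 1 2; do python3 -m jog '[1,0.9,0.9,0,0,0,0,1,0.9,0.9,0,0,0,0,1,0.9,0.9,0,0,0,0]' >/dev/null; done
python3 -m jog '[1,0.9,0.5,0,0,0,0,1,0.9,0.5,0,0,0,0,1,0.9,0.5,0,0,0,0]' >/dev/null
python3 -m jog '[1,0.9,0,0,0,0,0,1,0.9,0,0,0,0,0,1,0.9,0,0,0,0,0,1,0.9,0,0,0,0,0,1,0.9,0,0,0,0,0]'
python3 - <<'E'
from h import *
snap("wrist","w1",names[3:])
E
```

```text
time: 2.0
tool_pos: [0.2693, -0.564, 0.3312]
ee_rot: [-0.0, 0.707, 0.707, 0.0]
ft_force: [0.6, 0.4, 0.4]
opening: 1.001
grip_force: 0.0
time: 3.4
tool_pos: [0.4994, -0.2055, 0.3313]
ee_rot: [0.0, 0.708, 0.706, -0.0]
ft_force: [-0.4, -1.0, -0.3]
opening: 1.002
grip_force: 0.0
main_switch_nose [([0.601, -0.1472, 0.0535], 0.75)]
breaker_nose [([0.5857, -0.2688, 0.0503], 0.65)]
supply_nose [([0.4537, -0.1396, 0.0562], 0.72)]
relay_nose [([0.4423, -0.2992, 0.0593], 0.72), ([0.5843, -0.2685, 0.052], 0.3)]
```

View pics/w1.png

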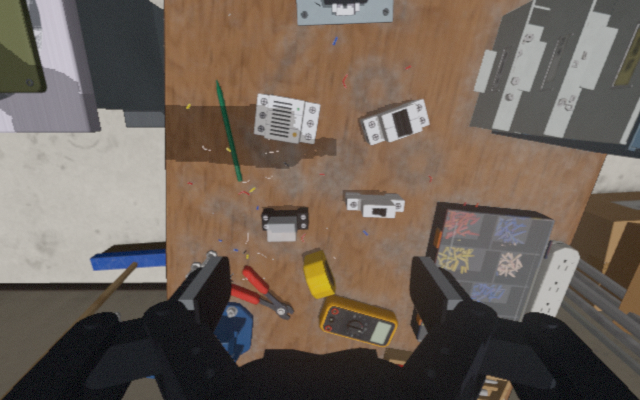

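```bash
python3 - <<'E'
import cv2
f=cv2.imread("pics/w1.png")[80:255,235:450]
cv2.imwrite("pics/w1c.png",cv2.resize(f,None,fx=3.4,fy=3.4,interpolation=cv2.INTER_CUBIC))
E
```

```text
(no output)
```

View pics/w1c.png

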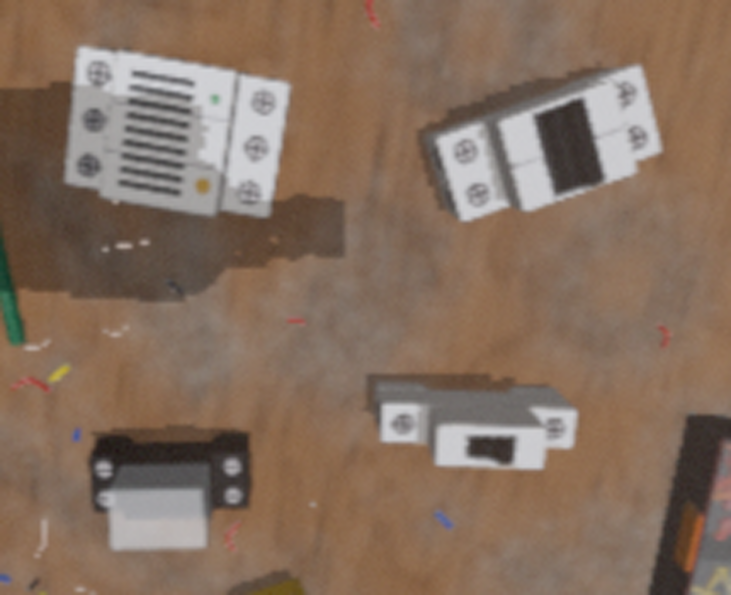

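```bash
python3 - <<'E'
from h import *
def c(n,uv,z):
    w=px2w("w1",np.array(uv)/3.4+[235,80],z)[:,:2]
    for a,b in zip(w[::2],w[1::2]):
        d=b-a; print(n,'edge',np.round(np.hypot(*d),4),'yaw',np.round(np.degrees(np.arctan2(d[1],d[0])),1),'mid',np.round((a+b)/2,4),end=' ')
    print('mean',np.round(w.mean(0),4))
c('main',[(526,211),(636,170),(497,125),(607,78)],.07)
c('supply',[(99,199),(218,214),(112,53),(237,70)],.07)
c('breaker',[(436,423),(547,429),(435,464),(545,468)],.07)
c('relay',[(112,491),(208,487),(111,549),(208,548)],.076)
E
```

```text
main edge 0.0435 yaw 20.4 mid [ 0.6112 -0.1627] main edge 0.0431 yaw 22.6 mid [ 0.5979 -0.1303] mean [ 0.6046 -0.1465]
supply edge 0.0457 yaw -7.3 mid [ 0.4502 -0.1682] supply edge 0.0462 yaw -7.5 mid [ 0.4581 -0.1157] mean [ 0.4541 -0.1419]
breaker edge 0.0454 yaw -3.4 mid [ 0.5822 -0.2564] breaker edge 0.0454 yaw -2.4 mid [ 0.5825 -0.2736] mean [ 0.5824 -0.265 ]
relay edge 0.0393 yaw 2.4 mid [ 0.447 -0.281] relay edge 0.0404 yaw 0.5 mid [ 0.4458 -0.3074] mean [ 0.4464 -0.2942]
```

```bash
python3 - <<'E'
from h import *
plan([(.604,-.1465,.18),(.604,-.1465,.042)],111)
E
```

```text
turn [-0.      0.     -0.0587] from [ 0.4995 -0.205   0.3311]
(0.604, -0.1465, 0.18) shift [0.171 1.185 1.511]
(0.604, -0.1465, 0.042) shift [0.   0.   1.38]
```

```bash
python3 -m jog '[1,0,0,0.8,0,0,-0.059,1,0,0,0.8,0,0,-0.059,1,0,0,0.8,0,0,-0.059,1,0,0,0.8,0,0,-0.059]' >/dev/null
python3 -m jog '[1,0.17,0.6,0.35,0,0,0,1,0.17,0.95,0.7,0,0,0,1,0.17,0.95,0.7,0,0,0]' >/dev/null
python3 -m jog '[1,0,0.235,0,0,0,0,1,0,0.235,0,0,0,0,1,0,0.235,0,0,0,0,1,0,0.235,0,0,0,0]'
python3 - <<'E'
from h import *
snap("wrist","w2",names[3:4])
plan([(.604,-.1465,.042)],111)
E
```

```text
time: 4.75
tool_pos: [0.6032, -0.1466, 0.1819]
ee_rot: [0.0, 0.566, 0.825, -0.001]
ft_force: [-0.0, -0.0, 0.6]
opening: 1.005
grip_force: 0.0
main_switch_nose [([0.6031, -0.1485, 0.0531], 0.88)]
turn [-0.0001  0.0002  0.0003] from [ 0.6032 -0.1465  0.1818]
(0.604, -0.1465, 0.042) shift [-0.003  0.008  1.398]
```

View pics/w2.png

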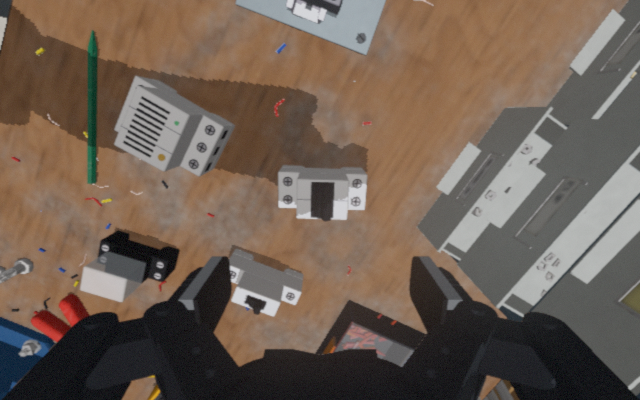

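```bash
python3 -m jog '[1,0,0,0.4,0,0,0,1,0,0,0.7,0,0,0,1,0,0,0.9,0,0,0,1,0,0,0.9,0,0,0]' >/dev/null
python3 -m jog '[1,0,0,0.25,0,0,0,1,0,0,0.49,0,0,0,1,0,0,0.49,0,0,0,1,0,0,0.49,0,0,0]'
python3 -m jog '[-1,0,0,0,0,0,0,-1,0,0,0,0,0,0,-1,0,0,0,0,0,0,-1,0,0,0,0,0,0,-1,0,0,0,0,0,0,-1,0,0,0,0,0,0,-1,0,0,0,0,0,0,-1,0,0,0,0,0,0]' 60
python3 -m jog '[-1,0,0,-0.3,0,0,0,-1,0,0,-0.6,0,0,0,-1,0,0,-0.9,0,0,0,-1,0,0,-0.9,0,0,0,-1,0,0,-0.9,0,0,0]'
python3 - <<'E'
from h import *
snap("wrist","w3",names[3:4])
E
```

```text
time: 5.65
tool_pos: [0.6045, -0.1455, 0.0436]
ee_rot: [0.001, 0.565, 0.825, 0.0]
ft_force: [0.6, 0.5, 0.9]
opening: 1.002
grip_force: 0.0
time: 6.45
tool_pos: [0.6049, -0.1455, 0.0438]
ee_rot: [0.001, 0.565, 0.825, 0.0]
ft_force: [-1.6, -0.2, 5.8]
opening: 0.513
grip_force: 61.9
time: 6.95
tool_pos: [0.6039, -0.1455, 0.1327]
ee_rot: [0.0, 0.565, 0.825, -0.0]
ft_force: [-0.2, -0.9, -2.4]
opening: 0.516
grip_force: 61.9
main_switch_nose [([0.6044, -0.1486, 0.1444], 0.55)]
```

View pics/w3.png

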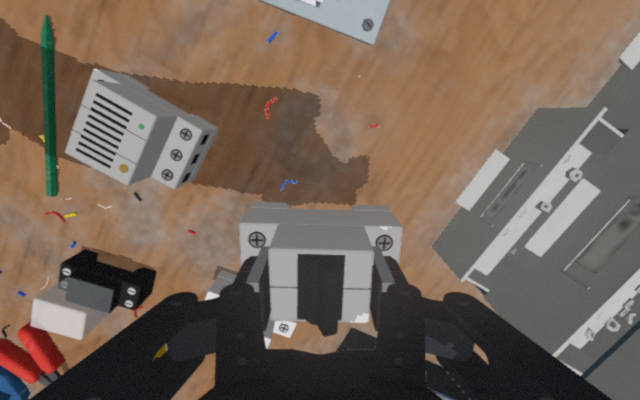

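```bash
python3 - <<'E'
from h import *
p,R=cur()
w=px2w("w3",[(320,250)],.159)[0]; print('far edge in tool',np.round(R.inv().apply(w-p),4))
plan([(.53,-.06,.24)],90)
E
```

```text
far edge in tool [ 0.0166  0.0013 -0.0279]
turn [-0.0004 -0.0001  0.059 ] from [ 0.6027 -0.1454  0.131 ]
(0.53, -0.06, 0.24) shift [ 0.854 -0.727 -1.09 ]
```

```bash
python3 -m jog '[-1,0,0,-1,0,0,0.059,-1,0,0,-1,0,0,0.059,-1,0,0,-1,0,0,0.059,-1,0,0,-1,0,0,0.059]' >/dev/null
python3 -m jog '[-1,0.4,-0.4,-0.09,0,0,0,-1,0.85,-0.73,-0.09,0,0,0,-1,0.85,-0.73,-0.09,0,0,0,-1,0.85,-0.73,-0.09,0,0,0,-1,0.85,-0.73,-0.09,0,0,0]'
python3 - <<'E'
from h import *
snap("wrist","w4",names[:3])
f=cv2.imread("pics/w4.png"); cv2.imwrite("pics/w4c.png",cv2.resize(f[0:260,200:520],None,fx=2.3,fy=2.3,interpolation=cv2.INTER_CUBIC))
E
```

```text
time: 7.95
tool_pos: [0.5307, -0.0612, 0.24]
ee_rot: [-0.0, 0.707, 0.707, -0.001]
ft_force: [-0.2, -0.3, -1.6]
opening: 0.517
grip_force: 62.4
rail_mid []
terminals_mid [([0.5356, 0.0267, 0.0142], 0.55)]
bracket_mid []
```

View pics/w4c.png

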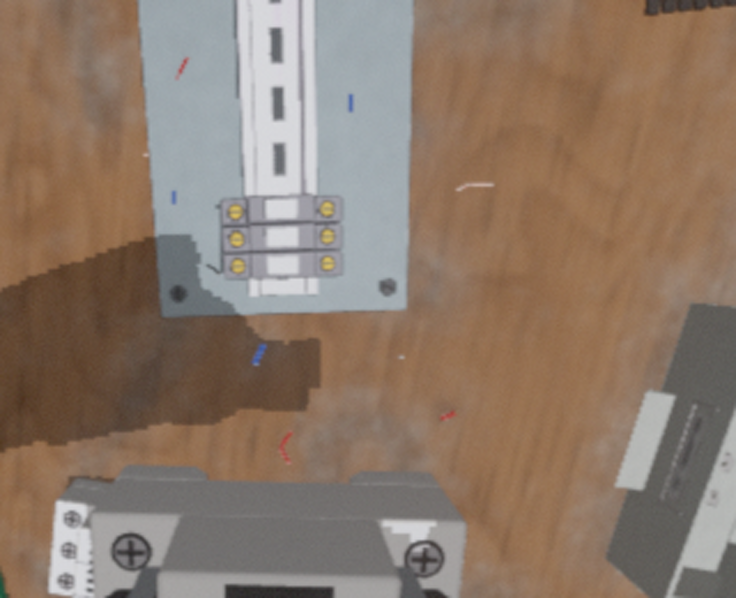

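```bash
python3 - <<'E'
from h import *
f=lambda uv,z: np.round(px2w("w4",np.array(uv)/2.3+[200,0],z),4)[:,:2].tolist()
print('rail L/R',f([(237,2),(315,2),(246,190),(316,190),(250,293),(318,293)],.018))
print('plate',f([(141,2),(413,2),(162,316),(406,308)],.003))
print('term slots/edges z.05',f([(283,197),(283,277)],.05), 'z.045',f([(222,198),(343,195),(225,279),(341,276)],.045))
print('base z.018',f([(283,197)],.018))
E
```

```text
rail L/R [[0.5131, 0.1224], [0.5484, 0.1224], [0.5162, 0.0431], [0.5501, 0.0431], [0.5176, -0.0054], [0.5519, -0.0054]]
plate [[0.4671, 0.127], [0.5952, 0.1269], [0.4702, -0.0179], [0.5994, -0.0137]]
term slots/edges z.05 [[0.5339, 0.0374], [0.534, 0.0031]] z.045 [[0.5065, 0.0373], [0.5609, 0.0386], [0.5071, 0.0021], [0.561, 0.0035]]
base z.018 [[0.5341, 0.0399]]
```

```bash
python3 - <<'E'
from h import *
plan([(.5327,.0615,.14),(.5327,.0615,.052)],91.8)
E
```

```text
turn [-0.0001  0.0001 -0.0054] from [ 0.5314 -0.0616  0.2407]
(0.5327, 0.0615, 0.14) shift [1.23  0.052 1.007]
(0.5327, 0.0615, 0.052) shift [0.   0.   0.88]
```

```bash
python3 -m jog '[-1,0.4,0,0,0,0,-0.0054,-1,0.8,0,0,0,0,-0.0054,-1,0.8,0,0,0,0,-0.0054]' >/dev/null
python3 -m jog '[-1,0.43,0.08,0.4,0,0,0,-1,0.43,0.08,0.8,0,0,0,-1,0.43,0.08,1,0,0,0,-1,0.43,0.08,1,0,0,0,-1,0.43,0.08,1,0,0,0]'
python3 - <<'E'
from h import *
snap("wrist","w5",names[:4]);snap("scene","s5",names[:4])
plan([(.5327,.0615,.052)],91.8)
f=cv2.imread("pics/s5.png"); cv2.imwrite("pics/s5c.png",cv2.resize(f[120:320,160:400],None,fx=3,fy=3,interpolation=cv2.INTER_CUBIC))
E
```

```text
time: 8.95
tool_pos: [0.5382, 0.0625, 0.1415]
ee_rot: [0.0, 0.695, 0.719, 0.0]
ft_force: [0.8, 0.9, -0.8]
opening: 0.513
grip_force: 62.3
rail_mid [([0.5218, 0.1343, 0.0181], 0.58)]
terminals_mid []
bracket_mid []
main_switch_nose [([0.5385, 0.0613, 0.1524], 0.92)]
rail_mid [([0.5324, 0.1351, 0.0182], 0.83)]
terminals_mid [([0.5331, 0.0249, 0.02], 0.74)]
bracket_mid [([0.5295, 0.2509, 0.018], 0.73)]
main_switch_nose [([0.5391, 0.0646, 0.1516], 0.93)]
turn [0.0001 0.     0.0003] from [0.5377 0.0629 0.1416]
(0.5327, 0.0615, 0.052) shift [-0.013 -0.05   0.896]
```

View pics/s5c.png

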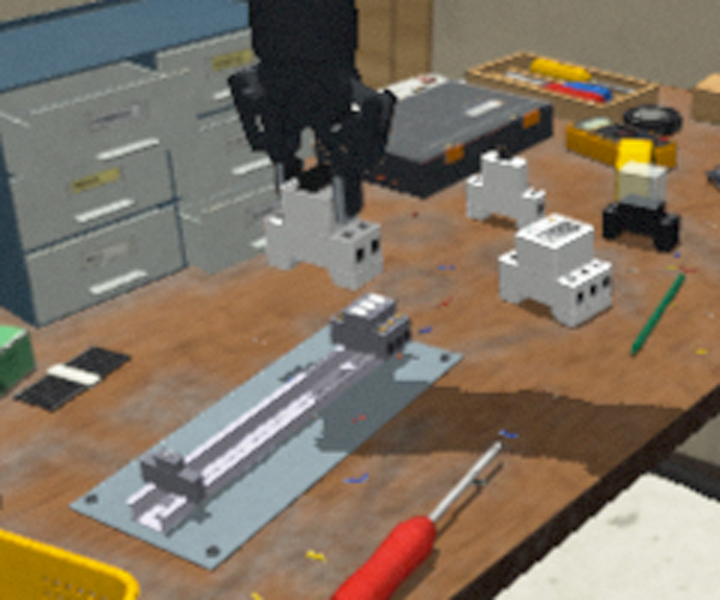

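```bash
python3 -m jog '[-1,0,-0.05,0.3,0,0,0,-1,0,-0.05,0.5,0,0,0,-1,0,-0.05,0.5,0,0,0,-1,0,-0.05,0.6,0,0,0,-1,0,-0.05,0.6,0,0,0,-1,0,-0.05,0.6,0,0,0]'
```

```text
time: 10.05
tool_pos: [0.533, 0.063, 0.0818]
ee_rot: [0.0, 0.695, 0.719, 0.0]
ft_force: [-0.4, -0.1, -3.0]
opening: 0.516
grip_force: 62.4
```

```bash
python3 -m jog '[-1,0,0,0.1,0,0,0,-1,0,0,0.17,0,0,0,-1,0,0,0.23,0,0,0,-1,0,0,0.28,0,0,0,-1,0,0,0.3,0,0,0,-1,0,0,0.3,0,0,0,-1,0,0,0.3,0,0,0]'
```

```text
time: 10.75
tool_pos: [0.5325, 0.0629, 0.0513]
ee_rot: [0.0, 0.695, 0.719, -0.0]
ft_force: [0.5, -0.7, -3.1]
opening: 0.514
grip_force: 62.4
```

```bash
python3 -m jog '[1,0,0,0,0,0,0,1,0,0,0,0,0,0,1,0,0,0,0,0,0,1,0,0,0,0,0,0,1,0,0,0,0,0,0,1,0,0,-0.3,0,0,0,1,0,0,-0.8,0,0,0,1,0,0,-1,0,0,0,1,0,0,-1,0,0,0]'
python3 - <<'E'
from h import *
snap("wrist","w6",names[:4])
plan([(.5824,-.265,.16)],87)
E
```

```text
time: 11.65
tool_pos: [0.5347, 0.0634, 0.1544]
ee_rot: [0.002, 0.695, 0.719, 0.003]
ft_force: [0.6, 0.3, -0.8]
opening: 1.0
grip_force: 0.0
rail_mid [([0.5214, 0.134, 0.0165], 0.84)]
terminals_mid []
bracket_mid [([0.5314, 0.0613, 0.0615], 0.51)]
main_switch_nose [([0.5341, 0.0608, 0.0636], 0.62)]
turn [-0.0004  0.0001  0.0137] from [0.5316 0.0625 0.1501]
(0.5824, -0.265, 0.16) shift [-3.244  0.679 -0.099]
```

View pics/w6.png

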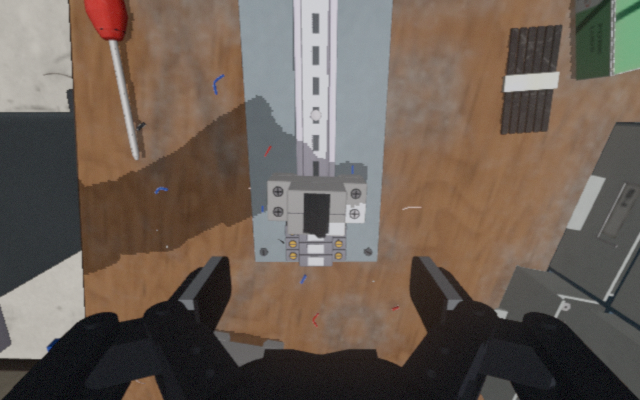

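```bash
for i in 1 2 ; do python3 -m jog '[1,-0.5,0.1,0,0,0,0.0068,1,-1,0.2,0,0,0,0.0068,1,-1,0.2,0,0,0,0.0068]' >/dev/null; done
python3 -m jog '[1,-0.5,0.1,0,0,0,0,1,-1,0.2,0,0,0,0,1,-1,0.2,0,0,0,0]' >/dev/null
python3 -m jog '[1,-0.24,0,0,0,0,0,1,-0.24,0,0,0,0,0,1,-0.24,0,0,0,0,0,1,-0.24,0,0,0,0,0]'
python3 - <<'E'
from h import *
snap("wrist","w7",names[3:])
plan([(.5824,-.265,.042)],87)
E
```

```text
time: 13.2
tool_pos: [0.5886, -0.2592, 0.1509]
ee_rot: [-0.001, 0.724, 0.689, 0.0]
ft_force: [0.1, 0.4, -0.6]
opening: 1.002
grip_force: 0.0
main_switch_nose []
breaker_nose [([0.5825, -0.2669, 0.0522], 0.78)]
supply_nose [([0.4537, -0.1387, 0.0551], 0.67)]
relay_nose [([0.4428, -0.2959, 0.0592], 0.57)]
turn [ 0.     -0.      0.0003] from [ 0.5887 -0.2606  0.1514]
(0.5824, -0.265, 0.042) shift [-0.048 -0.061  1.094]
```

View pics/w7.png

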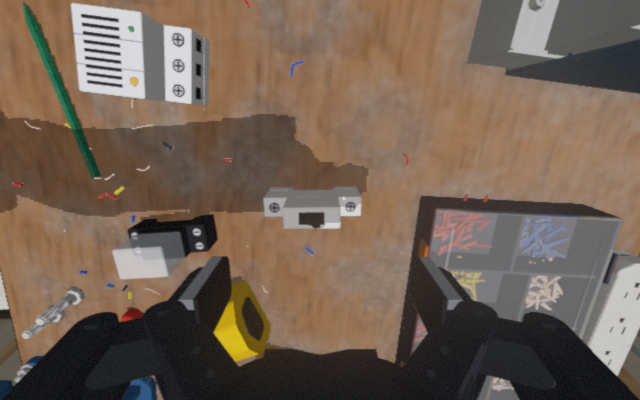

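```bash
python3 - <<'E'
from h import *
w=px2w("w7",[(284,206),(341,206),(284,228),(341,228)],.07);print(np.round(w,4)[:,:2].tolist(),w.mean(0))
print(px2w("w7",[(425,200),(418,260)],.04))
plan([(w[:,0].mean(),w[:,1].mean(),.042)],87)
E
```

```text
[[0.5618, -0.254], [0.6055, -0.2562], [0.5603, -0.272], [0.6049, -0.2742]] [ 0.58312623 -0.26411184  0.07      ]
[[ 0.67981657 -0.263578    0.04      ]
 [ 0.67615705 -0.3206828   0.04      ]]
turn [ 0.     -0.      0.0003] from [ 0.5887 -0.2606  0.1514]
(np.float64(0.5831262345062113), np.float64(-0.2641118382731865), 0.042) shift [-0.038 -0.054  1.094]
```

```bash
python3 -m jog '[1,-0.04,-0.055,0.3,0,0,0,1,-0.04,-0.055,0.6,0,0,0,1,-0.04,-0.055,0.9,0,0,0,1,-0.04,-0.055,0.9,0,0,0]' >/dev/null
python3 -m jog '[1,0,0,0.18,0,0,0,1,0,0,0.18,0,0,0,1,0,0,0.18,0,0,0]'
python3 -m jog '[-1,0,0,0,0,0,0,-1,0,0,0,0,0,0,-1,0,0,0,0,0,0,-1,0,0,0,0,0,0,-1,0,0,0,0,0,0,-1,0,0,0,0,0,0,-1,0,0,0,0,0,0,-1,0,0,0,0,0,0]' 50
python3 -m jog '[-1,0,0,-0.3,0,0,0,-1,0,0,-0.6,0,0,0,-1,0,0,-1,0,0,0,-1,0,0,-1,0,0,0,-1,0,0,-1,0,0,0]'
python3 - <<'E'
from h import *
snap("wrist","w8",names[4:5])
plan([(.532,.06,.15)],91.8)
f=cv2.imread("pics/w8.png"); cv2.imwrite("pics/w8c.png",cv2.resize(f[150:400,180:480],None,fx=2.4,fy=2.4,interpolation=cv2.INTER_CUBIC))
E
```

```text
time: 14.15
tool_pos: [0.5835, -0.2652, 0.0446]
ee_rot: [0.001, 0.725, 0.689, 0.0]
ft_force: [0.6, 0.2, 0.7]
opening: 1.002
grip_force: 0.0
time: 14.95
tool_pos: [0.5834, -0.2655, 0.0444]
ee_rot: [0.001, 0.725, 0.689, 0.0]
ft_force: [-1.3, -0.6, 5.8]
opening: 0.518
grip_force: 51.9
time: 15.45
tool_pos: [0.583, -0.2654, 0.144]
ee_rot: [0.001, 0.725, 0.689, 0.0]
ft_force: [0.3, 0.1, -1.9]
opening: 0.516
grip_force: 51.7
breaker_nose [([0.5856, -0.2686, 0.1528], 0.66)]
turn [-0.0004 -0.0001 -0.0132] from [ 0.5815 -0.2651  0.142 ]
(0.532, 0.06, 0.15) shift [ 3.265 -0.393 -0.08 ]
```

View pics/w8c.png

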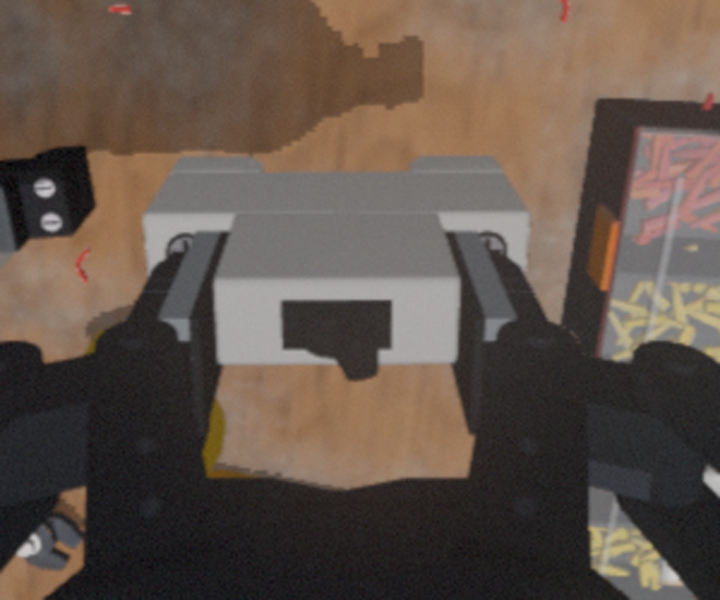

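```bash
python3 - <<'E'
from h import *
p,R=cur(); d=np.load("pics/w8.npz"); print(np.round(R.inv().apply(d["E"][:3,3]-p),4))
d=np.load("pics/w7.npz")
w=px2w("w8",[(320.8,265.8),(320.8,301.3)],p[2]+.0256); print(np.round(R.inv().apply(w-p),4))
# main switch far edge as seen in w6 (nose top z .076): rows
print(np.round(px2w("w6",[(317,193),(317,234)],.076),4))
E
```

```text
[ 0.072   0.0017 -0.1448]
[[ 0.0083  0.0025 -0.0256]
 [-0.0095  0.0025 -0.0256]]
[[0.5331 0.0781 0.076 ]
 [0.534  0.0451 0.076 ]]
```

```bash
for i in 1 2 3; do python3 -m jog '[-1,0.45,-0.06,-0.05,0,0,-0.0044,-1,0.9,-0.12,-0.07,0,0,-0.0044,-1,0.9,-0.12,-0.07,0,0,-0.0044]' >/dev/null; done
python3 -m jog '[-1,0.45,0,0,0,0,0,-1,0.7,0,0,0,0,0,-1,0.8,0,0,0,0,0,-1,0.8,0,0,0,0,0,-1,0.8,0,0,0,0,0]'
python3 - <<'E'
from h import *
plan([(.5317,.0927,.09)],91.8)
E
```

```text
time: 16.95
tool_pos: [0.5506, 0.0833, 0.1635]
ee_rot: [0.0, 0.697, 0.718, -0.001]
ft_force: [0.0, -1.2, -0.8]
opening: 0.516
grip_force: 51.6
turn [-0.0003  0.0004 -0.0003] from [0.5506 0.0833 0.1635]
(0.5317, 0.0927, 0.09) shift [ 0.1   -0.186  0.735]
```

```bash
python3 -m jog '[-1,0.1,-0.19,0,0,0,0,-1,0.1,-0.19,0.1,0,0,0,-1,0.1,-0.19,0.2,0,0,0,-1,0.1,-0.19,0.3,0,0,0,-1,0.1,-0.19,0.3,0,0,0]'
python3 - <<'E'
from h import *
snap("wrist","w9",names[4:5]); plan([(.5317,.0927,.09),(.5317,.0927,.052)],91.8)
f=cv2.imread("pics/w9.png"); cv2.imwrite("pics/w9c.png",cv2.resize(f[150:400,180:480],None,fx=2.4,fy=2.4,interpolation=cv2.INTER_CUBIC))
E
```

```text
time: 17.45
tool_pos: [0.5311, 0.0934, 0.1325]
ee_rot: [-0.0, 0.697, 0.718, -0.002]
ft_force: [-0.3, -0.4, -1.6]
opening: 0.518
grip_force: 51.6
breaker_nose [([0.5316, 0.0875, 0.1378], 0.65)]
turn [-0.0001  0.0001 -0.0002] from [0.5318 0.0943 0.1338]
(0.5317, 0.0927, 0.09) shift [-0.016 -0.001  0.438]
(0.5317, 0.0927, 0.052) shift [0.   0.   0.38]
```

View pics/w9c.png

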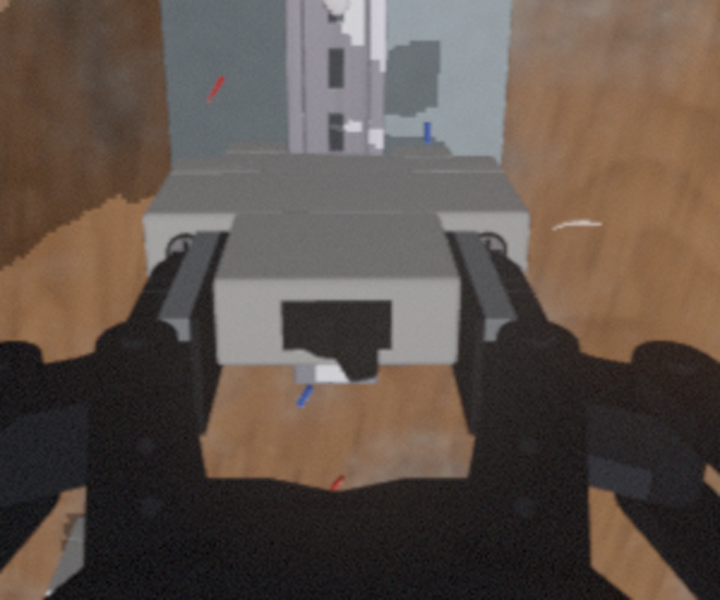

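```bash
python3 -m jog '[-1,-0.01,0,0.1,0,0,0,-1,-0.01,0,0.2,0,0,0,-1,-0.01,0,0.3,0,0,0,-1,-0.01,0,0.4,0,0,0,-1,-0.01,0,0.45,0,0,0,-1,-0.01,0,0.45,0,0,0]'
python3 -m jog '[-1,0,0,0.08,0,0,0,-1,0,0,0.16,0,0,0,-1,0,0,0.24,0,0,0,-1,0,0,0.32,0,0,0,-1,0,0,0.38,0,0,0,-1,0,0,0.38,0,0,0,-1,0,0,0.38,0,0,0]'
```

```text
time: 18.15
tool_pos: [0.531, 0.0938, 0.0883]
ee_rot: [-0.0, 0.696, 0.718, -0.001]
ft_force: [-0.4, 0.0, -0.7]
opening: 0.517
grip_force: 51.6
time: 18.85
tool_pos: [0.5316, 0.0939, 0.051]
ee_rot: [-0.0, 0.696, 0.718, -0.0]
ft_force: [0.2, -0.2, -1.0]
opening: 0.517
grip_force: 51.7
```

```bash
python3 -m jog '[1,0,0,0,0,0,0,1,0,0,0,0,0,0,1,0,0,0,0,0,0,1,0,0,0,0,0,0,1,0,0,0,0,0,0,1,0,0,-0.3,0,0,0,1,0,0,-0.8,0,0,0,1,0,0,-1,0,0,0,1,0,0,-1,0,0,0,1,0,0,-1,0,0,0]'
python3 - <<'E'
from h import *
snap("wrist","w10",names[:5])
plan([(.4541,-.1419,.16)],82.6)
E
```

```text
time: 19.85
tool_pos: [0.5315, 0.0936, 0.1513]
ee_rot: [0.0, 0.696, 0.718, 0.0]
ft_force: [-0.4, 1.1, -0.9]
opening: 1.003
grip_force: 0.0
rail_mid [([0.5256, 0.1334, 0.016], 0.81)]
terminals_mid []
bracket_mid [([0.5275, 0.2472, 0.0208], 0.88)]
main_switch_nose [([0.5331, 0.0587, 0.0615], 0.73)]
breaker_nose [([0.5338, 0.0895, 0.054], 0.69)]
turn [-0.0003  0.0001  0.0255] from [0.531  0.0938 0.1503]
(0.4541, -0.1419, 0.16) shift [-2.437 -0.459 -0.097]
```

View pics/w10.png

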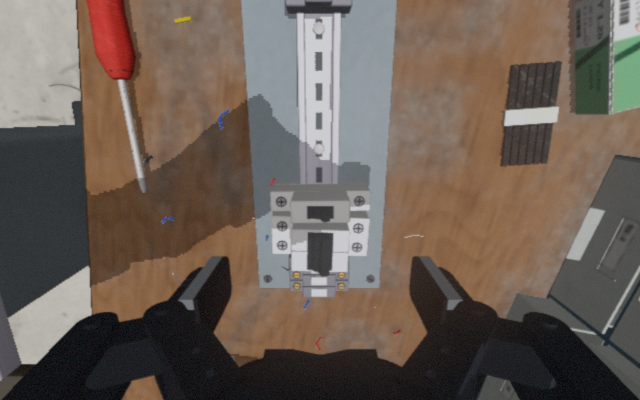

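```bash
python3 -m jog '[1,-0.4,-0.1,0,0,0,0.0255,1,-0.8,-0.2,0,0,0,0.0255,1,-0.8,-0.2,0,0,0,0.0255]' >/dev/null
python3 -m jog '[1,-0.5,0,0,0,0,0,1,-0.9,0,0,0,0,0,1,-0.9,0,0,0,0,0]' >/dev/null
python3 -m jog '[1,-0.5,-0.14,0,0,0,0,1,-0.76,-0.14,0,0,0,0,1,-0.76,-0.14,0,0,0,0,1,-0.76,-0.14,0,0,0,0]'
python3 - <<'E'
from h import *
print(np.round(px2w("w10",[(320,200),(320,222)],.076),4))
snap("wrist","w11",names[5:])
plan([(.4541,-.1419,.042)],82.6)
E
```

```text
time: 21.15
tool_pos: [0.479, -0.1492, 0.151]
ee_rot: [-0.0, 0.752, 0.66, 0.0]
ft_force: [-0.1, 1.0, -0.3]
opening: 0.999
grip_force: 0.0
[[0.5319 0.1037 0.076 ]
 [0.5324 0.0863 0.076 ]]
supply_nose [([0.4573, -0.1373, 0.0587], 0.65)]
relay_nose [([0.4429, -0.2945, 0.059], 0.9)]
turn [ 0.0001 -0.0002  0.0004] from [ 0.4795 -0.1476  0.1513]
(0.4541, -0.1419, 0.042) shift [ 0.024 -0.26   1.093]
```

View pics/w11.png

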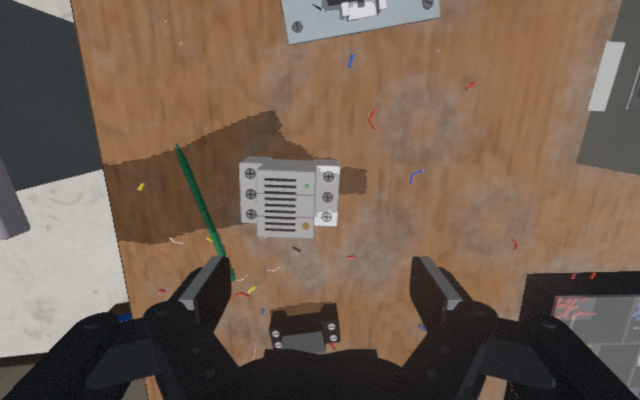

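```bash
python3 - <<'E'
from h import *
w=px2w("w11",[(258,237),(313,238)],.07); d=w[1]-w[0]; print(np.round(w,4)[:,:2].tolist(), np.hypot(*d[:2]),np.degrees(np.arctan2(d[1],d[0])))
n=np.array([-d[1],d[0]])/np.hypot(*d[:2]); c=w.mean(0)[:2]+n*.027; print(c)
print(np.round(px2w("w11",[(286,172)],.07),4), c+n*.027)
plan([(*c,.042)],82.6)
E
```

```text
[[0.4283, -0.1646], [0.4714, -0.1711]] 0.04352832960030451 -8.578476053780278
[ 0.45385786 -0.14114445]
[[ 0.4587 -0.1161  0.07  ]] [ 0.45788529 -0.11444651]
turn [ 0.0001 -0.0002  0.0004] from [ 0.4795 -0.1476  0.1513]
(np.float64(0.45385786288275043), np.float64(-0.14114444772720153), 0.042) shift [ 0.031 -0.263  1.093]
```

```bash
python3 -m jog '[1,0.025,-0.26,0,0,0,0,1,0.025,-0.26,0.3,0,0,0,1,0.025,-0.26,0.6,0,0,0,1,0.025,-0.26,0.9,0,0,0,1,0.025,-0.26,0.9,0,0,0]' >/dev/null
python3 -m jog '[1,0,0,0.18,0,0,0,1,0,0,0.18,0,0,0,1,0,0,0.18,0,0,0]'
python3 -m jog '[-1,0,0,0,0,0,0,-1,0,0,0,0,0,0,-1,0,0,0,0,0,0,-1,0,0,0,0,0,0,-1,0,0,0,0,0,0,-1,0,0,0,0,0,0,-1,0,0,0,0,0,0,-1,0,0,0,0,0,0]' 60
python3 -m jog '[-1,0,0,-0.3,0,0,0,-1,0,0,-0.6,0,0,0,-1,0,0,-1,0,0,0,-1,0,0,-1,0,0,0,-1,0,0,-1,0,0,0]'
python3 - <<'E'
from h import *
snap("wrist","w12",names[5:6])
plan([(.4541,-.1419,.16)],91.8)
# brightness profile along the image column through the held nose, for edge rows
g=cv2.imread("pics/w12.png",0)
for c in (285,300,345): 
    print(c,g[180:330:3,c].tolist())
E
```

```text
time: 22.1
tool_pos: [0.4539, -0.1432, 0.0442]
ee_rot: [0.0, 0.751, 0.66, 0.0]
ft_force: [0.4, -0.3, 0.3]
opening: 1.002
grip_force: 0.0
time: 22.9
tool_pos: [0.4536, -0.1439, 0.0443]
ee_rot: [0.001, 0.752, 0.66, 0.0]
ft_force: [-1.1, -0.4, 9.1]
opening: 0.517
grip_force: 60.7
time: 23.4
tool_pos: [0.4535, -0.1441, 0.1439]
ee_rot: [0.001, 0.752, 0.66, 0.0]
ft_force: [0.0, -0.4, -2.0]
opening: 0.515
grip_force: 62.6
supply_nose [([0.4521, -0.1383, 0.1556], 0.74)]
turn [-0.0003  0.     -0.0256] from [ 0.4524 -0.1438  0.1424]
(0.4541, -0.1419, 0.16) shift [ 0.019  0.018 -0.176]
285 [79, 82, 113, 110, 111, 111, 110, 111, 108, 108, 110, 112, 111, 113, 153, 162, 163, 163, 149, 50, 139, 165, 93, 56, 160, 162, 54, 84, 160, 148, 55, 158, 162, 50, 102, 161, 101, 56, 162, 151, 49, 155, 160, 51, 109, 161, 70, 85, 159, 158]
300 [82, 83, 79, 103, 107, 111, 111, 116, 110, 111, 110, 109, 109, 112, 147, 162, 162, 162, 156, 53, 123, 163, 123, 54, 160, 161, 67, 65, 161, 147, 53, 157, 161, 65, 88, 160, 148, 56, 158, 153, 54, 135, 162, 66, 99, 159, 83, 70, 158, 159]
345 [77, 76, 84, 89, 109, 111, 113, 111, 108, 112, 111, 112, 114, 115, 129, 159, 163, 163, 163, 162, 163, 161, 162, 163, 163, 164, 163, 155, 158, 161, 162, 162, 163, 161, 162, 161, 163, 161, 161, 160, 123, 159, 161, 159, 161, 161, 160, 160, 160, 167]
```

```bash
python3 - <<'E'
from h import *
p,R=cur()
w=px2w("w12",[(320,221.5)],p[2]+.0257)[0]; e=R.inv().apply(w-p); print(np.round(e,4))
off=e[0]-.027
# targets: breaker centre .0942 / tool-based .0933 -> far edge
y=.1035+.0035+.027; x=.5345-.031*y
print('centre',x,y,'tcp',y-off)
plan([(x,y-off,.165),(x,y-off,.052)],91.8)
E
```

```text
[ 0.0291  0.0018 -0.0257]
centre 0.530346 0.134 tcp 0.13192240103133243
turn [-0.0003  0.     -0.0256] from [ 0.4524 -0.1438  0.1424]
(0.530346, np.float64(0.13192240103133243), 0.165) shift [ 2.732  0.866 -0.226]
(0.530346, np.float64(0.13192240103133243), 0.052) shift [0.   0.   1.13]
```

```bash
python3 - <<'E'
from h import *
print(np.round(px2w("w10",[(297,15),(341,15),(300,170),(338,170)],.018),4))
E
python3 -m jog '[-1,0,0,-0.23,0,0,-0.0256,-1,0,0,-0.23,0,0,-0.0256,-1,0.4,0.1,-0.23,0,0,-0.0256,-1,0.4,0.1,-0.23,0,0,-0.0256]' >/dev/null
for i in 1 2 ; do python3 -m jog '[-1,0.4,0.2,0,0,0,0,-1,0.8,0.4,0,0,0,0,-1,0.8,0.4,0,0,0,0]' >/dev/null; done
python3 -m jog '[-1,0.4,0,0,0,0,0,-1,0.7,0,0,0,0,0,-1,0.7,0,0,0,0,0,-1,0.7,0,0,0,0,0,-1,0.7,0,0,0,0,0]'
python3 - <<'E'
from h import *
plan([(.5303,.132,.165),(.5303,.132,.052)],91.8)
E
```

```text
[[0.5094 0.2398 0.018 ]
 [0.5444 0.2409 0.018 ]
 [0.5132 0.1151 0.018 ]
 [0.548  0.1162 0.018 ]]
time: 25.0
tool_pos: [0.5406, 0.1256, 0.1651]
ee_rot: [0.0, 0.696, 0.718, -0.001]
ft_force: [-0.2, -0.7, -2.4]
opening: 0.517
grip_force: 62.4
turn [-0.0003  0.0003 -0.0002] from [0.5406 0.1256 0.1651]
(0.5303, 0.132, 0.165) shift [ 0.067 -0.101  0.001]
(0.5303, 0.132, 0.052) shift [0.   0.   1.13]
```

```bash
python3 -m jog '[-1,0.067,-0.1,0,0,0,0,-1,0.067,-0.1,0,0,0,0,-1,0.067,-0.1,0.3,0,0,0,-1,0.067,-0.1,0.5,0,0,0,-1,0.067,-0.1,0.5,0,0,0,-1,0.067,-0.1,0.5,0,0,0]'
python3 -m jog '[-1,0,0,0.1,0,0,0,-1,0,0,0.2,0,0,0,-1,0,0,0.25,0,0,0,-1,0,0,0.25,0,0,0,-1,0,0,0.25,0,0,0]'
```

```text
time: 25.6
tool_pos: [0.5309, 0.1335, 0.1166]
ee_rot: [-0.0, 0.696, 0.718, -0.0]
ft_force: [-0.3, 0.1, -1.4]
opening: 0.514
grip_force: 62.3
time: 26.1
tool_pos: [0.5309, 0.1336, 0.0912]
ee_rot: [0.0, 0.696, 0.718, -0.0]
ft_force: [0.0, 0.4, -1.7]
opening: 0.515
grip_force: 62.4
```

```bash
python3 -m jog '[-1,-0.012,-0.005,0.1,0,0,0,-1,-0.012,-0.005,0.18,0,0,0,-1,-0.012,-0.005,0.25,0,0,0,-1,-0.012,-0.005,0.32,0,0,0,-1,-0.012,-0.005,0.395,0,0,0,-1,-0.012,-0.005,0.395,0,0,0,-1,-0.012,-0.005,0.395,0,0,0]'
```

```text
time: 26.8
tool_pos: [0.5301, 0.1323, 0.0514]
ee_rot: [-0.0, 0.696, 0.718, -0.0]
ft_force: [-0.3, 0.0, -2.6]
opening: 0.518
grip_force: 62.4
```

```bash
python3 -m jog '[1,0,0,0,0,0,0,1,0,0,0,0,0,0,1,0,0,0,0,0,0,1,0,0,0,0,0,0,1,0,0,0,0,0,0,1,0,0,-0.3,0,0,0,1,0,0,-0.8,0,0,0,1,0,0,-1,0,0,0,1,0,0,-1,0,0,0,1,0,0,-1,0,0,0]'
python3 - <<'E'
from h import *
snap("wrist","w13",names)
plan([(.4455,-.31,.16)],91.5)
g=cv2.imread("pics/w13.png",0)
for c in (300,340): print(c,[(r,int(g[r,c])) for r in range(150,290,4)])
E
```

```text
time: 27.8
tool_pos: [0.5305, 0.132, 0.1519]
ee_rot: [0.0, 0.696, 0.718, 0.0]
ft_force: [-0.1, 0.7, -1.1]
opening: 1.005
grip_force: 0.0
rail_mid []
terminals_mid []
bracket_mid [([0.5283, 0.247, 0.0201], 0.95)]
main_switch_nose [([0.534, 0.0601, 0.0603], 0.72)]
breaker_nose [([0.5339, 0.093, 0.0563], 0.97)]
supply_nose [([0.5315, 0.1366, 0.0616], 0.86)]
relay_nose []
turn [-0.0002  0.      0.0009] from [0.5301 0.1323 0.1512]
(0.4455, -0.31, 0.16) shift [-4.399 -0.962 -0.088]
300 [(150, 143), (154, 141), (158, 138), (162, 108), (166, 105), (170, 105), (174, 145), (178, 155), (182, 74), (186, 153), (190, 65), (194, 146), (198, 131), (202, 62), (206, 152), (210, 99), (214, 100), (218, 149), (222, 73), (226, 142), (230, 151), (234, 69), (238, 154), (242, 113), (246, 111), (250, 200), (254, 201), (258, 200), (262, 202), (266, 198), (270, 106), (274, 185), (278, 200), (282, 200), (286, 199)]
340 [(150, 153), (154, 150), (158, 144), (162, 109), (166, 110), (170, 109), (174, 134), (178, 193), (182, 155), (186, 154), (190, 133), (194, 156), (198, 142), (202, 155), (206, 155), (210, 155), (214, 153), (218, 157), (222, 139), (226, 191), (230, 167), (234, 190), (238, 201), (242, 187), (246, 118), (250, 199), (254, 199), (258, 199), (262, 201), (266, 198), (270, 113), (274, 142), (278, 199), (282, 201), (286, 199)]
```

```bash
for i in 1 2 3 4; do python3 -m jog '[1,-0.5,-0.12,0,0,0,0,1,-1,-0.24,0,0,0,0,1,-1,-0.24,0,0,0,0]' >/dev/null; done
python3 -m jog '[1,-0.25,0,0,0,0,0,1,-0.25,0,0,0,0,0,1,-0.25,0,0,0,0,0,1,-0.25,0,0,0,0,0]'
python3 - <<'E'
from h import *
print('supply far',np.round(px2w("w13",[(320,173.5)],.076),4))
snap("wrist","w14",names[6:])
p,R=cur(); print(p)
g=cv2.imread("pics/w14.png")
d=np.load("pics/w14.npz"); 
# expected pixel box of relay top
E=np.linalg.inv(d["E"]); pts=np.array([[x,y,.076] for x in(.4264,.4664) for y in(-.3077,-.2807)])
uv=(d["K"]@(E[:3,:3]@pts.T+E[:3,3:])).T; uv=uv[:,:2]/uv[:,2:]; print(np.round(uv))
u0,v0=uv.min(0).astype(int)-15; u1,v1=uv.max(0).astype(int)+15
print(u0,v0); print(cv2.cvtColor(g,6)[v0:v1:3,u0:u1:4])
E
```

```text
time: 29.8
tool_pos: [0.4482, -0.2941, 0.1517]
ee_rot: [-0.0, 0.695, 0.719, 0.0]
ft_force: [0.7, 1.0, -0.3]
opening: 1.004
grip_force: 0.0
supply far [[0.5301 0.1619 0.076 ]]
relay_nose [([0.4406, -0.2941, 0.058], 0.75)]
[ 0.44826299 -0.29415656  0.15185134]
[[290. 229.]
 [290. 195.]
 [342. 230.]
 [344. 196.]]
275 179
[[ 78  18  24  25  34  31  31  32  39  41  39  34  42  42  38  38  40  41
   40  42  74]
 [ 63  35  34  37  36  35  40  35  40  41  40  36  44  45  42  43  43  51
   45  47  51]
 [ 63  45  86  39  38  54  52  54  59  50  52  50  52  54  55  48  44  51
   67  47  54]
 [ 66  92 117  71  59  85  87  87  87  88  87  89  88  89  89  89  63  64
  123 104  59]
 [ 64  66 125  54  88  87  88  89  88  91  87  88  89  87  90  91  76  63
  122  98  77]
 [ 65  41  38  41  98  95  95  93  93  94  92  93  94  92  93  90  89  49
   60  50  77]
 [ 66  41  39  58 166 165 166 166 165 164 164 163 162 162 163 160 155  50
   44  51  89]
 [ 66  39  82  57 170 169 172 169 170 171 171 169 170 169 170 171 164  61
   71  51  92]
 [ 71  84 114  84 171 171 169 170 170 171 169 170 170 171 170 170 16
[... 478 characters left out ...]
3 121 189 190 192 192 189 189 189 189 189 189 187 187 180  98
  118 121 122]
 [112 110 113 122 189 189 190 188 188 188 189 190 189 189 190 189 183 119
  123 123 123]
 [119 116 116 117 180 182 182 182 184 184 188 189 188 188 189 187 173 124
  125 125 125]
 [126 122 121 118 117 116 118 116 117 120 129 133 130 129 134 128 107 127
  127 126 123]
 [131 127 126 121 119 117 119 121 117 116 124 127 123 126 133 130 125 128
  131 128 122]
 [128 129 126 122 122 121 120 122 115 112 118 119 120 128 126 132 125 122
  131 128 127]
 [129 127 127 123 130 128 123 121 119 114 118 119 121 128 127 130 123 120
  129 124 125]
 [125 127 126 127 129 128 122 117 116 117 114 121 124 128 130 126 118 124
  126 122 123]]
```

```bash
python3 -m jog '[1,0,-0.027,0.3,0,0,0,1,0,-0.027,0.6,0,0,0,1,0,-0.027,0.9,0,0,0,1,0,-0.027,0.9,0,0,0]' >/dev/null
python3 -m jog '[1,0,0,0.22,0,0,0,1,0,0,0.22,0,0,0,1,0,0,0.22,0,0,0]'
python3 -m jog '[-1,0,0,0,0,0,0,-1,0,0,0,0,0,0,-1,0,0,0,0,0,0,-1,0,0,0,0,0,0,-1,0,0,0,0,0,0,-1,0,0,0,0,0,0,-1,0,0,0,0,0,0,-1,0,0,0,0,0,0]' 40
python3 -m jog '[-1,0,0,-0.3,0,0,0,-1,0,0,-0.6,0,0,0,-1,0,0,-1,0,0,0,-1,0,0,-1,0,0,0,-1,0,0,-1,0,0,0]'
python3 - <<'E'
from h import *
snap("wrist","w15",names[6:])
plan([(.529,.18,.16)],91.8)
g=cv2.imread("pics/w15.png",0)
for c in (300,320,340): print(c,[(r,int(g[r,c])) for r in range(190,320,3)])
E
```

```text
time: 30.6
tool_pos: [0.4458, -0.2954, 0.0409]
ee_rot: [0.0, 0.696, 0.718, 0.0]
ft_force: [-0.7, 0.0, 0.1]
opening: 0.997
grip_force: 0.0
time: 31.4
tool_pos: [0.4455, -0.296, 0.0406]
ee_rot: [0.001, 0.696, 0.718, -0.0]
ft_force: [-1.1, -0.3, 6.5]
opening: 0.461
grip_force: 41.0
time: 31.9
tool_pos: [0.4454, -0.296, 0.1404]
ee_rot: [0.001, 0.696, 0.718, 0.0]
ft_force: [0.4, 0.3, -0.7]
opening: 0.463
grip_force: 40.8
relay_nose [([0.4451, -0.2937, 0.1596], 0.9)]
turn [-0.0003 -0.0001  0.    ] from [ 0.4443 -0.2955  0.1389]
(0.529, 0.18, 0.16) shift [ 4.726  0.996 -0.211]
300 [(190, 87), (193, 85), (196, 86), (199, 84), (202, 85), (205, 83), (208, 91), (211, 127), (214, 44), (217, 38), (220, 36), (223, 37), (226, 35), (229, 38), (232, 45), (235, 88), (238, 89), (241, 92), (244, 92), (247, 90), (250, 93), (253, 93), (256, 94), (259, 93), (262, 101), (265, 158), (268, 172), (271, 177), (274, 177), (277, 175), (280, 193), (283, 193), (286, 193), (289, 192), (292, 194), (295, 193), (298, 194), (301, 194), (304, 194), (307, 193), (310, 194), (313, 193), (316, 193), (319, 191)]
320 [(190, 81
[... 315 characters left out ...]
 177), (277, 177), (280, 195), (283, 195), (286, 196), (289, 197), (292, 194), (295, 194), (298, 194), (301, 194), (304, 194), (307, 193), (310, 196), (313, 195), (316, 194), (319, 192)]
340 [(190, 83), (193, 83), (196, 96), (199, 117), (202, 118), (205, 121), (208, 122), (211, 124), (214, 41), (217, 36), (220, 40), (223, 45), (226, 42), (229, 43), (232, 46), (235, 89), (238, 91), (241, 94), (244, 90), (247, 91), (250, 94), (253, 93), (256, 95), (259, 97), (262, 104), (265, 158), (268, 172), (271, 175), (274, 175), (277, 176), (280, 193), (283, 195), (286, 194), (289, 196), (292, 195), (295, 196), (298, 198), (301, 196), (304, 195), (307, 194), (310, 194), (313, 195), (316, 195), (319, 192)]
```

```bash
python3 - <<'E'
from h import *
p,R=cur()
e=R.inv().apply(px2w("w15",[(320,263.5)],p[2]+.0354)[0]-p); print(e); print('tcp y',.1797-(e[0]-.0135))
E
for i in 1 2 3 4; do python3 -m jog '[-1,0.5,0.12,-0.05,0,0,0,-1,1,0.24,-0.07,0,0,0,-1,1,0.24,-0.07,0,0,0]' >/dev/null; done
python3 -m jog '[-1,0.4,0,0,0,0,0,-1,0.7,0,0,0,0,0,-1,0.7,0,0,0,0,0,-1,0.7,0,0,0,0,0,-1,0.7,0,0,0,0,0]'
python3 - <<'E'
from h import *
plan([(.5288,.1785,.165)],91.8)
E
```

```text
[ 0.01445091  0.00165363 -0.03539513]
tcp y 0.1787490946285051
time: 33.7
tool_pos: [0.526, 0.1752, 0.1668]
ee_rot: [0.0, 0.696, 0.718, -0.001]
ft_force: [0.2, -0.7, -0.6]
opening: 0.463
grip_force: 40.8
turn [-0.0003  0.0004 -0.0001] from [0.526  0.1752 0.1668]
(0.5288, 0.1785, 0.165) shift [0.032 0.03  0.018]
```

```bash
python3 -m jog '[-1,0.033,0.03,0,0,0,0,-1,0.033,0.03,0,0,0,0,-1,0.033,0.03,0.3,0,0,0,-1,0.033,0.03,0.5,0,0,0,-1,0.033,0.03,0.7,0,0,0,-1,0.033,0.03,0.8,0,0,0,-1,0.033,0.03,0.8,0,0,0]'
python3 - <<'E'
from h import *
plan([(.5288,.1787,.048)],91.8)
E
```

```text
time: 34.4
tool_pos: [0.5286, 0.1799, 0.0867]
ee_rot: [-0.0, 0.696, 0.718, -0.001]
ft_force: [0.6, 0.1, -1.0]
opening: 0.463
grip_force: 40.8
turn [-0.0003  0.0002  0.    ] from [0.5286 0.1799 0.0867]
(0.5288, 0.1787, 0.048) shift [-0.012  0.002  0.387]
```

```bash
python3 -m jog '[-1,-0.012,0,0.1,0,0,0,-1,-0.012,0,0.18,0,0,0,-1,-0.012,0,0.25,0,0,0,-1,-0.012,0,0.32,0,0,0,-1,-0.012,0,0.385,0,0,0,-1,-0.012,0,0.385,0,0,0,-1,-0.012,0,0.385,0,0,0]'
```

```text
time: 35.1
tool_pos: [0.5292, 0.1795, 0.0492]
ee_rot: [-0.0, 0.696, 0.718, -0.0]
ft_force: [-1.5, -0.6, -1.0]
opening: 0.461
grip_force: 40.8
```

```bash
python3 -m jog '[-1,0,0,0.018,0,0,0,-1,0,0,0.018,0,0,0,-1,0,0,0.018,0,0,0]'
python3 -m jog '[1,0,0,0,0,0,0,1,0,0,0,0,0,0,1,0,0,0,0,0,0,1,0,0,0,0,0,0,1,0,0,0,0,0,0,1,0,0,-0.3,0,0,0,1,0,0,-0.8,0,0,0,1,0,0,-1,0,0,0,1,0,0,-1,0,0,0,1,0,0,-1,0,0,0]'
python3 -m jog '[1,-0.5,0,-0.5,0,0,0,1,-1,0,-0.9,0,0,0,1,-1,0,-0.9,0,0,0]' >/dev/null
python3 -m jog '[1,-0.3,0,0,0,0,0,1,-0.3,0,0,0,0,0,1,-0.3,0,0,0,0,0]'
python3 - <<'E'
from h import *
for c in("wrist","scene","top"): print(c); snap(c,"f_"+c,names)
E
```

```text
time: 35.4
tool_pos: [0.5293, 0.1794, 0.0476]
ee_rot: [0.0, 0.696, 0.718, 0.0]
ft_force: [-0.6, -0.7, -1.2]
opening: 0.463
grip_force: 40.7
time: 36.4
tool_pos: [0.5292, 0.179, 0.1475]
ee_rot: [0.0, 0.696, 0.718, 0.0]
ft_force: [-0.2, -0.4, -0.8]
opening: 0.999
grip_force: 0.0
time: 37.0
tool_pos: [0.5326, 0.0486, 0.2361]
ee_rot: [-0.001, 0.696, 0.718, -0.001]
ft_force: [0.3, 1.0, -0.5]
opening: 1.0
grip_force: 0.0
wrist
rail_mid []
terminals_mid [([0.5324, 0.0262, 0.0157], 0.78)]
bracket_mid [([0.5296, 0.0583, 0.0615], 0.69)]
main_switch_nose [([0.5319, 0.0611, 0.0625], 0.87)]
breaker_nose [([0.5334, 0.0912, 0.0559], 0.69)]
supply_nose []
relay_nose []
scene
rail_mid []
terminals_mid [([0.5341, 0.022, 0.0218], 0.48)]
bracket_mid [([0.5282, 0.2488, 0.0174], 0.73)]
main_switch_nose [([0.5318, 0.0656, 0.0615], 0.78), ([0.5274, 0.1321, 0.0608], 0.55)]
breaker_nose [([0.5319, 0.0976, 0.0623], 0.79), ([0.5269, 0.1803, 0.0657], 0.43)]
supply_nose [([0.5283, 0.1346, 0.0632], 0.6)]
relay_nose [([0.5301, 0.1827, 0.0628], 0.81), ([0.531, 0.1349, 0.0607], 0.26)]
top
rail_mid [([0.5313, 0.1349, 0.0165], 0.62), ([0.4951, -0.3884, -0.0024], 0.62)]
terminals_mid []
bracket_mid [([0.5268, 0.2492, 0.0182], 0.57)]
main_switch_nose []
breaker_nose []
supply_nose [([0.5306, 0.1347, 0.0624], 0.81), ([0.4967, -0.3914, -0.0007], 0.7)]
relay_nose [([0.5344, 0.1773, 0.0631], 0.6)]
```

```bash
python3 -c "
from station import env
print(env.job_done())"
```

```text
the job is handed in; nothing more can be done
None
```

The job is handed in at about 37 s: main switch, breaker, supply and relay sit on the rail in that order from the terminals, with gaps of roughly 4–5 mm by my measurements. I checked the final seating from the networks' readings only, because the 14 allowed pictures were used up, and the hand-in returned no verdict.

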